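# Find the release notch on the vane fixture and press the key in it

## Robot

A 7-joint arm with a two-finger parallel gripper is mounted at the origin on the work surface. World frame = base frame: x ahead of the robot, y to its left, z up, the work surface at z = 0. Lengths are in mm, angles in degrees, forces in N, time in s.
With the tool pointing down it reaches from about 425 to 825 mm from the base axis. Payload 3.6 kg.
Tool frame: the origin (TCP) lies midway between the tips of the shut fingers; the grasp point (between the pads) lies 19 mm behind it; z points along the fingers, y is the line along which they close (so a half turn about z gives the same grasp; the last joint's range is limited). The gripper opens to 85 mm and grips with 20 to 120 N. Pads are 22 mm wide; open, the fingers measure 114 mm over their backs; the gripper's body (76 mm by 85 mm) begins 54 mm behind the grasp point. The pads swing forward as they close: fully open they stand 13 mm farther back than shut.
Start: joints at [69.07, 35.231, -0.722, 81.555, 0.464, 63.22, -2.315], TCP at [216.042, -613.015, 207.897] pointing down, gripper open.
Joint ranges: [-178.69, 178.69], [-17.37, 117.87], [-77.05, 75.6], [15.02, 138.74], [-78.02, 258.01], [0.78, 113.62], [-162.83, 162.83]. Speed limits (degrees/s): [159.86, 159.86, 180, 180, 180, 180, 180].

## Interface

Orientations are given as a 3x3 rotation matrix whose columns are the frame's x, y, z axes.
In Python, from workcell import * gives the robot as it stands.
- The arm moves only by the tool apply_moves, never from a script. Its argument "plan" is a list of rows, each a list of 6 numbers: the shift along the world's x, y, z as a fraction of full scale, then the turn, a rotation vector about the world's x, y, z as a fraction of full scale. A call has 1 to 8 rows; each row is the pose to reach, as a shift and turn from the pose commanded when the call began, turning the shorter way round; what a row does not reach only later rows make up. Full scale, the value 1, is 0.15 m for a shift and 2 pi rad for a turn. A row lasts 1/10 s, in which the tool goes at most 50 mm and 8.59 degrees, less where a joint would pass 70% of its speed; a pose out of reach is approached as far as the arm can. A call with a number of a shift or a turn outside -1 to 1 is refused whole. A call with a gripper value outside its range is refused whole. "claw" is the gripper command: -1 is shut, 1 is fully open, values between are in proportion, set as the call begins (left out, the last holds). The fingers move at their own pace and stop on an object; "newtons" is the grip in N (left out, the last holds). Time passes only in rows, so rows that repeat a pose let the fingers close. It gives the time, the measured TCP pose, the force, the opening and the grip force at its end, in the units of the state.
- sense(): the state, without advancing time (a new reading comes with each control period).
- capture(name): name is "side" or "top"; returns a dict with "pixels" (480x640x3 uint8, red, green, blue), "depth" (480x640 float32, mm along the optical axis (not along the pixel's ray), 0 where there is no reading), "K" (3x3 intrinsics, pixels), "R" (3x3) and "t" (3): a world point X has camera coordinates R X + t. Camera axes: x right, y down, z forward; pixel columns grow to the right and rows downward; lengths in mm; the calibration is good to about 2 mm. A picture is of the moment at which its call begins.
- sign_off(): hands the job in; it is judged then, once.
Trained networks look in a picture, given as the dict that the camera call returned (one of the last four; its "shot" number tells which), for a name from the list of things; names that differ only in an ending like _2 or _b are one class to them, and where a whole thing is asked for, a point or a joint stands for the part that bears it (a point fixed in the world has none). Each returns a list of dicts, best first, with "conf" (0 to 1); they miss things now and then, are a little off and sometimes report something else, mostly with a low value. They report only what shows in the picture. A call takes as long as a camera call. They do not tell look-alikes from the thing itself.
- outline_of(label, picture): "region" (480x640 bool, what is visible of it) and "extent" ([left, top, right, bottom] in pixels, round what is visible of it).
The state is a dict: "time_s": time; "joints": joint angles; "dq": joint speeds; "joint_torque": joint torques, N m; "position": TCP position; "tool_rot": TCP orientation; "ft_force": force on the tool from outside, world axes, zero at the start; "moment": the same for the moment, N m; "finger_gap": finger opening in mm; "finger_force": force on a finger pad.
Only numpy, scipy, OpenCV 4.12 (cv2) and the standard library are available. Lean on these libraries where they do the work, as an engineer would, in place of code of your own. Each camera call takes 0.05 s, during which the arm holds its last target. There are 200 camera calls.

## Task

The turbine-vane fixture is unclamped by a red key sunk in a notch somewhere along the top edge of its dark clamp rail. Starting beside the brass-marked end of the rail, run a fingertip lightly along the top edge until it finds the notch, then press the key inside all the way down, so that the red clamp dog lifts off the vane, and move clear. Grasp and lift nothing, and leave the vane and the other things on the bench where they are.

Things in the scene. Friction and masses are not known exactly. Their poses are not given: they have to be found in the camera images.
- fixture: Fixed steel plate, 260 x 344 x 20 mm, carrying the clamp rail along its y (brass-marked end at +y), 33 mm in from its front edge; the vane stands behind, at +x. Origin on the bench under the middle of the rail, z up. Behind the rail, nothing within 85 mm is higher than 53 mm, except the rail's grey end blocks: each 42 x 70 mm, 83 to 86 mm high (the inner faces at y = +100 and -100 mm).
- rail_start (a point): Start of the sweep: on the centre line of the rail's level top edge (28 mm wide, 80 mm above the bench), 30 mm in from the brass-marked end block. Axes as the fixture's; sweep along -y. The first 45 mm are always unbroken. The sweep counts if a finger touches the edge within 15 mm of here, then (lifted between or not) beyond 25 mm along, both with the key up.
- release_key (a joint): Red key in the notch. The notch is 40 mm long, cut across the whole rail (open front and back), its middle 65 to 130 mm from rail_start along the rail (not told). The flat 26 x 37 mm key lies 12 mm below the edge. Value: pressed depth, 0 (up) to 0.008 m (home, at a stop). Moves straight down, stiffly (about 5 N), stays where left, drives the dog.
- dog (a joint): Red clamp dog, a 62 x 22 x 10 mm finger that reaches from a bracket behind the rail over the vane's lower platform. 0 = down on the vane, 0.48 rad = lifted when the key is fully home. It moves only with the key.
- vane: Loose bright guide-vane segment, 100 x 130 mm platforms, 171 mm high, 0.9 kg, standing in its nest behind the brass-marked half of the rail (nearest face 105 mm behind the rail's centre line). Origin at the centre of its underside, z up. Must stay put.
- gauge: Loose steel gauge block 30 x 45 x 25 mm lying on the fixture plate; origin at the centre of its underside. Leave alone.
- belt: Loose black sanding belt ring, 160 mm across, 25 mm high, lying flat on the bench; origin at the centre of its underside. Leave alone.
- can: Loose can, 66 mm across, 110 mm high, upright; origin at the centre of its underside. Leave alone.
- grinder: Loose air grinder lying along its x, about 200 mm long, 34 mm wide, 40 mm high; origin under its middle. Leave alone.
- tray: Loose green open tray 100 x 140 x 35 mm with small mounted points; origin at the centre of its underside. Leave alone.
- file: Loose hand file with blue handle, lying along its x, 217 mm long, 24 mm high; origin under its middle. Leave alone.
There are look-alikes about, which are no part of the job. Leave any green look-alike of the vane alone.

How it is judged:
By the outcome, as a careful person would: the job done as asked, in the order asked, and still so for the second after the job is handed in, with the robot touching nothing.
It also fails if it takes over 54 s, if anything falls off the work surface, if the arm or the gripper's body presses on something with over 40 N, if the wrist force passes 120 N, or if a joint passes its speed limit or range.

## Working session

There is one attempt and no reset: what is moved stays moved. The work goes in short steps, Python scripts to look and compute and a tool call to move; the robot and the scene stay as the last step left them, time stands still between calls to the robot, and variables do not carry over. Pictures are saved under pics/ and viewed, at most 10 in all, crops included, and the job is handed in when it is done.

Besides the shell and the picture viewer there is one more tool, called after ">>>" as name(argument=value, ...) on one line, values as JSON. apply_moves: Moves the arm, as the interface text tells. Its arguments: {"type":"object","properties":{"plan":{"type":"array"},"claw":{"type":"number"},"newtons":{"type":"number"}},"required":["plan"]}

```bash
mkdir -p pics; cat > h.py <<'E'
from workcell import *
import numpy as np, cv2
def pts(p):
    d=p["depth"];v,u=np.mgrid[0:480,0:640];K=p["K"]
    c=np.stack([(u-K[0,2])*d/K[0,0],(v-K[1,2])*d/K[1,1],d],-1)
    return (c-p["t"])@p["R"]
E
python3 - <<'E'
from h import *
s=sense();print(s["position"],s["ft_force"],s["finger_gap"],s["time_s"])
for n in("top","side"):
    p=capture(n);cv2.imwrite(f"pics/{n}1.png",p["pixels"][...,::-1]);P=pts(p);np.save(f"{n}.npy",P)
    print(n,p["t"],-p["R"].T@p["t"])
    for l in("fixture","release_key","dog","vane"):
        for o in outline_of(l,p)[:3]:
            r=o["region"]&(p["depth"]>0);print(l,round(o["conf"],2),o["extent"],np.median(P[r],0).round() if r.any() else None)
E
```

```text
[ 215.75562415 -612.27671953  206.74937726] [0.87676929 1.2349938  0.39973826] 85.22929239263662 0.0
top [   2.02413423  554.81729876 1081.620405  ] [ 441.75735723    1.42375736 1132.50935664]
release_key 0.67 [347.6, 229.9, 362.9, 243.5] [558. -76.  68.]
release_key 0.58 [88.0, 261.4, 154.8, 326.8] [428. 508.  16.]
dog 0.8 [297.1, 195.3, 311.4, 217.0] [638.  46.  50.]
vane 0.97 [268.7, 141.7, 328.1, 204.1] [691.  50. 169.]
vane 0.59 [178.7, 114.6, 244.6, 191.8] [744. 254. 149.]
vane 0.58 [361.3, 300.4, 431.5, 369.9] [ 342. -166.  149.]
side [ 523.09808106  139.72749792 1573.31006029] [ 264.78088026 1028.02693559 1281.21490276]
fixture 0.97 [237.8, 180.7, 336.8, 284.3] [614. -41.  22.]
fixture 0.56 [279.7, 375.6, 345.1, 444.1] [424. 490.  21.]
release_key 0.57 [320.3, 213.9, 328.1, 225.0] [556. -81.  69.]
dog 0.66 [277.7, 244.8, 297.1, 250.3] [641.  49.  51.]
dog 0.31 [301.8, 132.2, 347.9, 172.0] [ 647. -460.   18.]
vane 0.89 [374.2, 180.9, 427.6, 237.9] [ 334. -159.   85.]
vane 0.88 [188.2, 260.4, 246.6, 320.2] [750. 275. 114.]
vane 0.61 [241.2, 181.6, 341.8, 281.8] [614. -40.  22.]
```

View pics/top1.png

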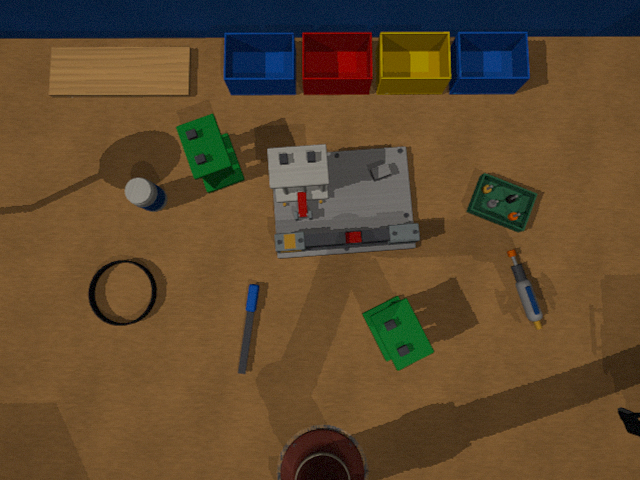

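View pics/side1.png

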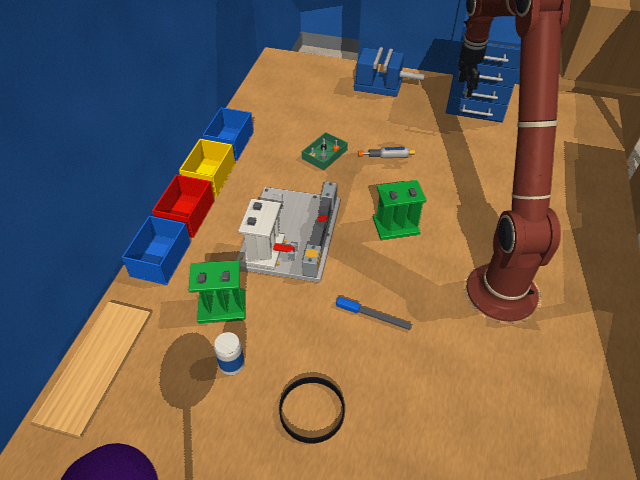

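The top view shows the fixture around (347,200). Its rail runs from the brass mark at about (290,241) to (418,232), with the red key at about (354,237). The white vane and the red dog at (302,205) belong to it, and the two green vanes are look-alikes. Next I fit the rail frame.

```bash
python3 - <<'E'
from h import *
s=sense();print(np.round(s["tool_rot"],3).tolist())
p=capture("top");P=pts(p);im=p["pixels"].astype(int)
m=np.zeros((480,640),bool);m[222:258,270:425]=1
r=m&(P[...,2]>74)&(P[...,2]<92)
Q=P[r];(cx,cy),wh,a=cv2.minAreaRect(Q[:,:2].astype(np.float32));print("rail+blocks",cx,cy,wh,a)
dark=r&(im.max(-1)<80);D=P[dark];rc=cv2.minAreaRect(D[:,:2].astype(np.float32));print("dark",rc,np.median(D[:,2]),len(D))
ln=cv2.fitLine(D[:,:2].astype(np.float32),cv2.DIST_HUBER,0,.01,.01).ravel();print(ln)
pl=m&(P[...,2]>55)&(im[...,0]>110)&(im[...,1]<60)
K=P[pl];print("key",K.mean(0),K.min(0),K.max(0),len(K))
br=m&(im[...,0]>150)&(im[...,1]>110)&(im[...,2]<90);B=P[br];print("brass",B.mean(0),B.min(0),B.max(0))
# plate
pm=np.zeros((480,640),bool);pm[140:262,262:425]=1
pp=pm&(P[...,2]>12)&(P[...,2]<28);print("plate",cv2.minAreaRect(P[pp][:,:2].astype(np.float32)))
cv2.imwrite("pics/c.png",cv2.resize(p["pixels"][180:265,262:430,::-1],None,fx=4.5,fy=4.5,interpolation=2))
E
```

```text
[[0.943, 0.332, -0.0], [0.332, -0.943, 0.0], [-0.0, -0.0, -1.0]]
rail+blocks 556.9183959960938 -60.27716064453125 (42.29658508300781, 341.99090576171875) 4.130540370941162
dark ((557.1236572265625, -61.862579345703125), (42.180328369140625, 338.8011779785156), 4.142744541168213) 79.90302893852628 1035
[ 6.6275932e-02 -9.9780130e-01  5.5628778e+02 -5.9169704e+01]
key [558.90170315 -79.83950862  67.95040378] [546.38109789 -92.57497834  63.22042262] [570.58833611 -68.50588006  71.89485343] 95
brass [534.39486341  76.39906004  83.49020773] [533.57228821  67.91535939  82.50690335] [536.01401242  84.11725301  84.27101784]
plate ((654.3057250976562, -53.37016296386719), (261.75177001953125, 346.876953125), 4.122200965881348)
```

View pics/c.png

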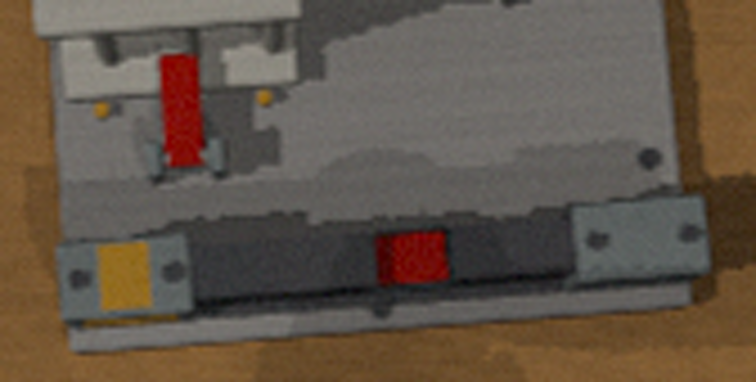

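The dark rail crosses the crop, with the notch at crop px 378–450. That is about 86 mm from rail_start, so its middle is near (558,-76). Rail_start is about (552, 9.5) and the fixture yaw is 4.1°. I'll approach with the fingers shut and the closing axis turned across the rail.

>>> apply_moves(plan=[[0.3, 0.3, 0.15, 0, 0, 0.02], [0.6, 0.6, 0.3, 0, 0, 0.04], [1, 1, 0.4, 0, 0, 0.06], [1, 1, 0.4, 0, 0, 0.07], [1, 1, 0.4, 0, 0, 0.07]], claw=-1)

```text
time_s: 1.05
position: [371.7, -458.2, 269.7]
tool_rot: [[0.705, 0.709, 0.005], [0.709, -0.705, 0.001], [0.005, 0.003, -1.0]]
ft_force: [0.5, 0.2, -0.5]
finger_gap: 12.1
finger_force: 0.0
```

>>> apply_moves(plan=[[0.3, 0.3, 0, 0, 0, 0.02], [0.6, 0.6, 0, 0, 0, 0.04], [1, 1, 0, 0, 0, 0.06], [1, 1, 0, 0, 0, 0.07], [1, 1, 0, 0, 0, 0.07]])

```text
time_s: 1.55
position: [521.2, -305.2, 268.2]
tool_rot: [[0.334, 0.943, 0.004], [0.943, -0.334, 0.005], [0.006, 0.002, -1.0]]
ft_force: [-1.0, -0.1, 0.1]
finger_gap: 0.2
finger_force: 0.0
```

>>> apply_moves(plan=[[0.1, 0.3, 0, 0, 0, 0.02], [0.2, 0.6, 0, 0, 0, 0.04], [0.24, 1, 0, 0, 0, 0.06], [0.24, 1, 0, 0, 0, 0.068], [0.24, 1, 0, 0, 0, 0.068]])

```text
time_s: 2.05
position: [552.4, -160.2, 268.3]
tool_rot: [[-0.08, 0.997, 0.001], [0.997, 0.08, 0.001], [0.001, 0.001, -1.0]]
ft_force: [-1.0, -0.9, -0.2]
finger_gap: -0.2
finger_force: 0.0
```

>>> apply_moves(plan=[[0, 0.3, 0, 0, 0, 0], [0, 0.6, 0, 0, 0, 0], [0, 1, 0, 0, 0, 0], [0, 1, 0, 0, 0, 0], [0, 1, 0, 0, 0, 0]])

```text
time_s: 2.55
position: [552.2, -12.7, 268.1]
tool_rot: [[-0.076, 0.997, 0.0], [0.997, 0.076, -0.0], [-0.001, 0.0, -1.0]]
ft_force: [0.6, -0.9, 0.6]
finger_gap: -0.2
finger_force: 0.0
```

```bash
python3 -c "
from h import *
s=sense();print(s['time_s'],s['position'],s['ft_force'],s['finger_gap'],s['joints'],s['tool_rot'].round(3) if hasattr(s['tool_rot'],'round') else s['tool_rot'])"
```

```text
2.55 [552.22709464 -12.73787026 268.12230795] [ 0.62501752 -0.92285709  0.59027617] -0.15549767470282566 [ 15.94939152  25.00665708 -25.56491099  92.24992698  11.61232714
  65.36014613  -8.04931422] [[-0.076  0.997  0.   ]
 [ 0.997  0.076 -0.   ]
 [-0.001  0.    -1.   ]]
```

>>> apply_moves(plan=[[0, 0.15, -0.3, 0, 0, 0], [0, 0.15, -0.6, 0, 0, 0], [0, 0.15, -0.9, 0, 0, 0], [0, 0.15, -0.95, 0, 0, 0], [0, 0.15, -0.95, 0, 0, 0]])

```text
time_s: 3.05
position: [551.9, 6.2, 124.4]
tool_rot: [[-0.07, 0.998, -0.003], [0.998, 0.07, -0.002], [-0.002, -0.003, -1.0]]
ft_force: [0.7, -0.2, 0.0]
finger_gap: 0.2
finger_force: 0.0
```

>>> apply_moves(plan=[[0, 0, -0.1, 0, 0, 0], [0, 0, -0.2, 0, 0, 0], [0, 0, -0.25, 0, 0, 0], [0, 0, -0.25, 0, 0, 0]])

```text
time_s: 3.45
position: [553.0, 8.5, 88.9]
tool_rot: [[-0.073, 0.997, 0.002], [0.997, 0.073, -0.001], [-0.001, 0.002, -1.0]]
ft_force: [-0.0, -0.6, -0.6]
finger_gap: -0.2
finger_force: 0.0
```

>>> apply_moves(plan=[[0, 0, -0.015, 0, 0, 0], [0, 0, -0.03, 0, 0, 0], [0, 0, -0.04, 0, 0, 0], [0, 0, -0.047, 0, 0, 0], [0, 0, -0.047, 0, 0, 0]])

```text
time_s: 3.95
position: [552.0, 9.5, 80.8]
tool_rot: [[-0.075, 0.997, -0.0], [0.997, 0.075, 0.0], [0.0, -0.0, -1.0]]
ft_force: [-0.5, 0.0, -0.4]
finger_gap: -0.1
finger_force: 0.0
```

>>> apply_moves(plan=[[0, 0, -0.005, 0, 0, 0], [0, 0, -0.007, 0, 0, 0], [0, 0, -0.007, 0, 0, 0]])

```text
time_s: 4.25
position: [552.0, 9.5, 79.7]
tool_rot: [[-0.075, 0.997, -0.0], [0.997, 0.075, 0.0], [0.0, -0.0, -1.0]]
ft_force: [-0.7, 0.3, -0.7]
finger_gap: -0.1
finger_force: 0.0
```

>>> apply_moves(plan=[[0, 0, -0.005, 0, 0, 0], [0, 0, -0.007, 0, 0, 0], [0, 0, -0.007, 0, 0, 0]])

```text
time_s: 4.55
position: [552.0, 9.5, 78.7]
tool_rot: [[-0.075, 0.997, -0.0], [0.997, 0.075, -0.0], [-0.0, -0.0, -1.0]]
ft_force: [-0.7, -0.0, 0.2]
finger_gap: -0.1
finger_force: 0.0
```

>>> apply_moves(plan=[[0, 0, -0.004, 0, 0, 0], [0, 0, -0.005, 0, 0, 0], [0, 0, -0.005, 0, 0, 0]])

```text
time_s: 4.85
position: [552.0, 9.5, 78.0]
tool_rot: [[-0.075, 0.997, -0.0], [0.997, 0.075, 0.0], [0.0, -0.0, -1.0]]
ft_force: [-0.7, -0.5, -0.3]
finger_gap: -0.1
finger_force: 0.0
```

>>> apply_moves(plan=[[0, 0, -0.004, 0, 0, 0], [0, 0, -0.005, 0, 0, 0], [0, 0, -0.005, 0, 0, 0]])

```text
time_s: 5.15
position: [552.0, 9.5, 77.2]
tool_rot: [[-0.075, 0.997, -0.0], [0.997, 0.075, 0.0], [0.0, -0.0, -1.0]]
ft_force: [1.0, 0.2, 0.5]
finger_gap: 0.1
finger_force: 0.0
```

>>> apply_moves(plan=[[0, 0, -0.004, 0, 0, 0], [0, 0, -0.006, 0, 0, 0], [0, 0, -0.006, 0, 0, 0]])

```text
time_s: 5.45
position: [552.0, 9.5, 76.3]
tool_rot: [[-0.075, 0.997, -0.0], [0.997, 0.075, 0.0], [0.0, -0.0, -1.0]]
ft_force: [0.1, -0.2, 0.3]
finger_gap: 0.2
finger_force: 0.0
```

```bash
python3 - <<'E'
from h import *
p=capture("side");cv2.imwrite("pics/s2.png",cv2.resize(p["pixels"][150:300,220:380,::-1],None,fx=4,fy=4,interpolation=2))
print(sense()["ft_force"],sense()["position"])
E
```

```text
[-0.30934301 -0.41184502  0.78077598] [552.03999845   9.50267935  76.32952181]
```

View pics/s2.png

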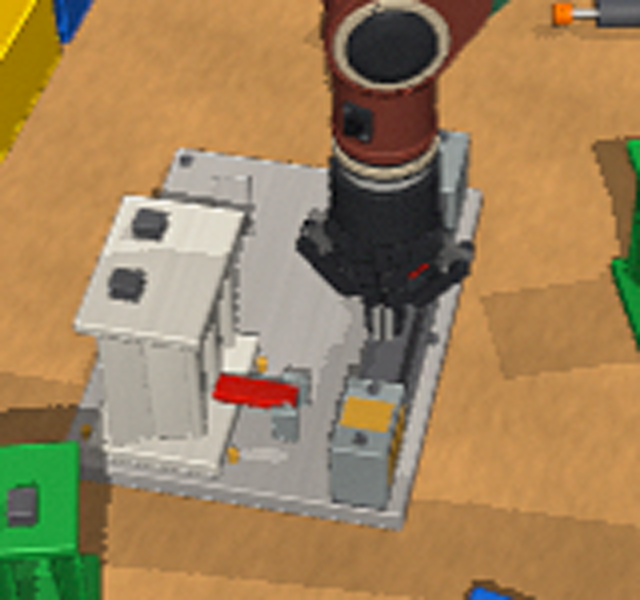

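The fingertips, at crop px (385,335), are over the rail's centre line near the brass end. I'll keep lowering gently.

>>> apply_moves(plan=[[0, 0, -0.005, 0, 0, 0], [0, 0, -0.007, 0, 0, 0], [0, 0, -0.007, 0, 0, 0]])

```text
time_s: 5.8
position: [552.0, 9.5, 75.2]
tool_rot: [[-0.075, 0.997, -0.0], [0.997, 0.075, 0.0], [0.0, -0.0, -1.0]]
ft_force: [1.2, -0.2, 0.2]
finger_gap: -0.2
finger_force: 0.0
```

>>> apply_moves(plan=[[0, 0, -0.004, 0, 0, 0], [0, 0, -0.006, 0, 0, 0], [0, 0, -0.006, 0, 0, 0]])

```text
time_s: 6.1
position: [552.0, 9.5, 74.3]
tool_rot: [[-0.075, 0.997, -0.0], [0.997, 0.075, 0.0], [0.0, -0.0, -1.0]]
ft_force: [-0.8, 1.2, -0.6]
finger_gap: 0.0
finger_force: 0.0
```

```bash
python3 - <<'E'
from h import *
p=capture("side");P=pts(p);O=np.load("side.npy")
d=np.linalg.norm(P-O,axis=-1)>8
m=np.zeros((480,640),bool);m[195:245,295:345]=1
new=m&d&(p["depth"]>0)
for lo in range(56,150,6):
    r=new&(P[...,2]>=lo)&(P[...,2]<lo+6)
    if r.any(): print(lo,r.sum(),P[r].min(0).round(),P[r].max(0).round())
# rail top heights in side view
r=m&(O[...,2]>70)&(O[...,2]<90)
Q=O[r];print("rail z", np.percentile(Q[:,2],[10,50,90]),cv2.minAreaRect(Q[:,:2].astype(np.float32)))
cv2.imwrite("pics/s3.png",cv2.resize(p["pixels"][205:265,290:350,::-1],None,fx=10,fy=10,interpolation=2))
E
```

```text
56 3 [ 536. -168.   58.] [544.  15.  62.]
62 2 [ 544. -168.   63.] [554. -87.  65.]
68 3 [540. -75.  73.] [554.  15.  73.]
74 11 [ 541. -178.   75.] [561.  36.  78.]
80 8 [ 543. -169.   81.] [565.  42.  85.]
86 7 [ 536. -169.   87.] [561.  46.  89.]
98 5 [541.   9. 102.] [553.  20. 103.]
104 8 [537.  13. 105.] [560.  22. 109.]
110 17 [536.   3. 111.] [561.  23. 116.]
116 11 [537.   3. 116.] [560.  22. 122.]
122 15 [536.   5. 123.] [563.  23. 128.]
128 15 [536.  12. 128.] [562.  22. 133.]
134 10 [545.   3. 135.] [559.  22. 140.]
140 22 [531.  -1. 141.] [568.  23. 146.]
146 43 [516.  -4. 146.] [585.  27. 152.]
rail z [74.20259589 80.92023741 84.96266581] ((552.19775390625, -67.56161499023438), (41.230674743652344, 215.3578338623047), 5.516831874847412)
```

View pics/s3.png

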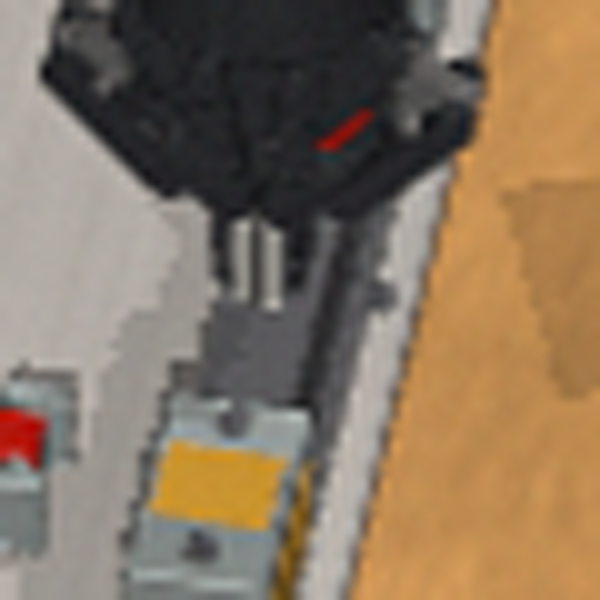

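The close-up shows the shut fingertips ending at crop px (270,305), which is about pixel (317,236), above the dark rail. I'll check which rail point lies behind that pixel.

```bash
python3 - <<'E'
from h import *
p=capture("side");P=pts(p);O=np.load("side.npy")
for v in range(228,240): print(v,[(O[v,u].round().astype(int).tolist(),P[v,u].round().astype(int).tolist()) for u in (315,317)])
c=lambda X:(lambda q:(p["K"]@q/q[2])[:2].round(1))(p["R"]@np.array(X,float)+p["t"])
print(c([552,20.5,74]),c([552,20.5,80]),c([552,20.5,90]),c([552,20.5,100]))
s=sense();print(s["ft_force"],s["joint_torque"],s["moment"])
E
```

```text
228 [([565, -32, 74], [550, 21, 135]), ([558, -29, 79], [544, 20, 135])]
229 [([562, -24, 79], [551, 16, 124]), ([555, -21, 84], [543, 22, 133])]
230 [([562, -23, 75], [550, 19, 123]), ([555, -20, 81], [544, 19, 126])]
231 [([560, -14, 81], [550, 19, 120]), ([554, -14, 83], [544, 19, 121])]
232 [([558, -9, 83], [549, 24, 121]), ([554, -16, 77], [543, 22, 120])]
233 [([557, -5, 83], [551, 18, 109]), ([552, -9, 80], [543, 23, 117])]
234 [([555, 3, 88], [549, 22, 110]), ([552, -8, 77], [544, 21, 110])]
235 [([557, -5, 74], [550, 20, 103]), ([551, -4, 78], [544, 20, 105])]
236 [([554, 5, 82], [554, 7, 84]), ([549, 1, 79], [550, 0, 77])]
237 [([553, 9, 81], [553, 8, 81]), ([547, 8, 82], [548, 5, 79])]
238 [([552, 13, 82], [552, 12, 81]), ([547, 9, 79], [547, 9, 79])]
239 [([550, 19, 85], [551, 16, 81]), ([546, 13, 79], [546, 13, 79])]
[314.3 241.7] [314.3 240.3] [314.3 238.1] [314.3 235.8]
[-0.82571816  0.4257076  -0.53385897] [ 6.96854568e-04 -4.21799684e+01 -3.59987028e+00 -1.16019586e+01
  7.13096742e-03  2.06307493e-03 -6.75623960e-05] [-0.01574966  0.00962377 -0.06973325]
```

>>> apply_moves(plan=[[0, 0, -0.01, 0, 0, 0], [0, 0, -0.02, 0, 0, 0], [0, 0, -0.02, 0, 0, 0]])

```text
time_s: 6.5
position: [551.8, 9.5, 71.1]
tool_rot: [[-0.075, 0.997, -0.001], [0.997, 0.075, -0.0], [0.0, -0.001, -1.0]]
ft_force: [-0.3, 0.5, -0.2]
finger_gap: -0.1
finger_force: 0.0
```

>>> apply_moves(plan=[[0, 0, -0.015, 0, 0, 0], [0, 0, -0.03, 0, 0, 0], [0, 0, -0.04, 0, 0, 0], [0, 0, -0.04, 0, 0, 0]])

```text
time_s: 6.9
position: [551.8, 9.5, 65.1]
tool_rot: [[-0.075, 0.997, -0.001], [0.997, 0.075, -0.0], [0.0, -0.001, -1.0]]
ft_force: [0.7, 0.7, 0.6]
finger_gap: 0.1
finger_force: 0.0
```

```bash
cat > tip.py <<'E'
from h import *
p=capture("side");P=pts(p);O=np.load("side.npy")
c=lambda X:(lambda q:(p["K"]@q/q[2])[:2].round(1))(p["R"]@np.array(X,float)+p["t"])
s=sense();x,y,z=s["position"];print(s["time_s"],s["position"].round(1),np.round(s["ft_force"],1))
# lowest changed pixel in each column around the tool
u0=int(c([x,y,z])[0])
for u in range(u0-6,u0+8,2):
    vs=[v for v in range(200,250) if np.linalg.norm(P[v,u]-O[v,u])>12 and P[v,u,2]>85-40]
    print(u,vs[-1] if vs else None, P[vs[-1],u].round() if vs else None)
E
python3 tip.py
```

```text
6.95 [551.9   9.5  65.2] [ 0.5 -0.2 -0.9]
309 226 [569.  14. 130.]
311 228 [561.  24. 134.]
313 235 [557.  17.  98.]
315 237 [550.  18.  93.]
317 236 [544.  19. 100.]
319 241 [ 265. 1028. 1281.]
321 232 [537.   1.  99.]
```

>>> apply_moves(plan=[[0, 0, -0.01, 0, 0, 0], [0, 0, -0.02, 0, 0, 0], [0, 0, -0.03, 0, 0, 0], [0, 0, -0.03, 0, 0, 0]])

```text
time_s: 7.35
position: [551.8, 9.5, 60.6]
tool_rot: [[-0.075, 0.997, -0.001], [0.997, 0.075, -0.0], [0.0, -0.001, -1.0]]
ft_force: [-0.1, 0.5, 0.0]
finger_gap: -0.1
finger_force: 0.0
```

>>> apply_moves(plan=[[0, 0, -0.005, 0, 0, 0], [0, 0, -0.01, 0, 0, 0], [0, 0, -0.01, 0, 0, 0]])

```text
time_s: 7.65
position: [552.0, 9.5, 59.3]
tool_rot: [[-0.075, 0.997, -0.0], [0.997, 0.075, 0.0], [0.0, -0.0, -1.0]]
ft_force: [0.2, -0.1, 1.0]
finger_gap: 0.3
finger_force: 0.0
```

```bash
python3 tip.py
```

```text
7.7 [552.    9.5  59.4] [-0.1  0.8 -0.1]
309 227 [569.  15. 126.]
311 246 [555.  44.  79.]
313 236 [557.  17.  94.]
315 238 [550.  21.  92.]
317 238 [545.  16.  88.]
319 248 [529.  53.  90.]
321 233 [536.   4.  99.]
```

>>> apply_moves(plan=[[0, 0, -0.005, 0, 0, 0], [0, 0, -0.01, 0, 0, 0], [0, 0, -0.01, 0, 0, 0]])

```text
time_s: 8.0
position: [551.9, 9.5, 57.8]
tool_rot: [[-0.075, 0.997, -0.0], [0.997, 0.075, 0.0], [0.0, -0.0, -1.0]]
ft_force: [0.4, -0.3, 0.2]
finger_gap: 0.1
finger_force: 0.0
```

>>> apply_moves(plan=[[0, 0, -0.004, 0, 0, 0], [0, 0, -0.007, 0, 0, 0], [0, 0, -0.007, 0, 0, 0]])

```text
time_s: 8.3
position: [552.1, 9.5, 56.8]
tool_rot: [[-0.075, 0.997, -0.0], [0.997, 0.075, 0.0], [0.0, -0.0, -1.0]]
ft_force: [0.6, 0.0, -0.4]
finger_gap: 0.1
finger_force: 0.0
```

>>> apply_moves(plan=[[0, 0, -0.004, 0, 0, 0], [0, 0, -0.007, 0, 0, 0], [0, 0, -0.007, 0, 0, 0]])

```text
time_s: 8.6
position: [552.1, 9.5, 56.7]
tool_rot: [[-0.075, 0.997, 0.0], [0.997, 0.075, -0.0], [-0.0, 0.0, -1.0]]
ft_force: [-2.4, -1.0, 5.9]
finger_gap: -0.1
finger_force: 3.2
```

Contact at reading z = 56.7 with 5.9 N, so the reading sits about 23 mm low against the tips. Now the light sweep along -y.

>>> apply_moves(plan=[[0.004, -0.05, 0, 0, 0, 0], [0.007, -0.1, 0, 0, 0, 0], [0.011, -0.15, 0, 0, 0, 0], [0.014, -0.2, 0, 0, 0, 0]])

```text
time_s: 9.0
position: [555.6, -18.8, 56.8]
tool_rot: [[-0.076, 0.997, 0.003], [0.997, 0.076, 0.003], [0.003, 0.004, -1.0]]
ft_force: [0.2, 4.4, 5.1]
finger_gap: -0.1
finger_force: 2.8
```

>>> apply_moves(plan=[[0.004, -0.05, 0, 0, 0, 0], [0.007, -0.1, 0, 0, 0, 0], [0.009, -0.13, 0, 0, 0, 0]])

```text
time_s: 9.3
position: [556.9, -38.7, 56.8]
tool_rot: [[-0.075, 0.997, 0.003], [0.997, 0.075, 0.003], [0.002, 0.003, -1.0]]
ft_force: [0.6, 4.9, 5.8]
finger_gap: -0.0
finger_force: 2.8
```

Steady light contact for 48 mm. I'll go on slowly to the notch.

>>> apply_moves(plan=[[0.003, -0.04, 0, 0, 0, 0], [0.005, -0.07, 0, 0, 0, 0], [0.005, -0.07, 0, 0, 0, 0]])

```text
time_s: 9.6
position: [557.7, -49.8, 56.7]
tool_rot: [[-0.075, 0.997, 0.003], [0.997, 0.075, 0.002], [0.002, 0.003, -1.0]]
ft_force: [-1.3, 2.4, 4.8]
finger_gap: 0.3
finger_force: 2.9
```

>>> apply_moves(plan=[[0.002, -0.03, 0, 0, 0, 0], [0.004, -0.05, 0, 0, 0, 0], [0.004, -0.05, 0, 0, 0, 0]])

```text
time_s: 9.9
position: [558.2, -56.9, 56.7]
tool_rot: [[-0.075, 0.997, 0.003], [0.997, 0.075, 0.002], [0.002, 0.003, -1.0]]
ft_force: [0.2, 3.6, 5.9]
finger_gap: 0.4
finger_force: 2.9
```

>>> apply_moves(plan=[[0.001, -0.02, 0, 0, 0, 0], [0.002, -0.03, 0, 0, 0, 0], [0.002, -0.03, 0, 0, 0, 0]])

```text
time_s: 10.2
position: [558.4, -61.2, 56.7]
tool_rot: [[-0.075, 0.997, 0.003], [0.997, 0.075, 0.002], [0.002, 0.003, -1.0]]
ft_force: [0.6, 2.7, 5.5]
finger_gap: -0.2
finger_force: 2.7
```

>>> apply_moves(plan=[[0.001, -0.02, 0, 0, 0, 0], [0.002, -0.03, 0, 0, 0, 0], [0.002, -0.03, 0, 0, 0, 0]])

```text
time_s: 10.5
position: [556.7, -69.1, 55.1]
tool_rot: [[-0.073, 0.997, -0.002], [0.997, 0.073, -0.002], [-0.002, -0.002, -1.0]]
ft_force: [-0.2, -0.5, -0.2]
finger_gap: 0.1
finger_force: 0.0
```

>>> apply_moves(plan=[[0.001, -0.015, 0, 0, 0, 0], [0.001, -0.02, 0, 0, 0, 0], [0.001, -0.02, 0, 0, 0, 0]])

```text
time_s: 10.8
position: [557.4, -70.6, 55.6]
tool_rot: [[-0.074, 0.997, -0.001], [0.997, 0.074, -0.0], [-0.0, -0.001, -1.0]]
ft_force: [0.4, 0.9, 0.4]
finger_gap: 0.2
finger_force: 0.0
```

>>> apply_moves(plan=[[0.001, -0.015, 0, 0, 0, 0], [0.001, -0.02, 0, 0, 0, 0], [0.001, -0.02, 0, 0, 0, 0]])

```text
time_s: 11.1
position: [557.7, -73.3, 55.8]
tool_rot: [[-0.075, 0.997, -0.0], [0.997, 0.075, -0.0], [-0.0, -0.0, -1.0]]
ft_force: [-0.6, 0.5, 1.0]
finger_gap: 0.3
finger_force: 0.0
```

The finger dropped off the edge at about y = -65, which puts the notch middle at about -76. That agrees with the camera, so I centre and go down.

>>> apply_moves(plan=[[0.001, -0.02, 0, 0, 0, 0], [0.001, -0.02, -0.02, 0, 0, 0], [0.001, -0.02, -0.04, 0, 0, 0], [0.001, -0.02, -0.06, 0, 0, 0], [0.001, -0.02, -0.06, 0, 0, 0]])

```text
time_s: 11.6
position: [557.4, -75.9, 46.2]
tool_rot: [[-0.075, 0.997, -0.001], [0.997, 0.075, 0.0], [0.0, -0.001, -1.0]]
ft_force: [-0.3, 0.5, -0.6]
finger_gap: 0.1
finger_force: 0.0
```

>>> apply_moves(plan=[[0, 0, -0.005, 0, 0, 0], [0, 0, -0.01, 0, 0, 0], [0, 0, -0.015, 0, 0, 0], [0, 0, -0.015, 0, 0, 0]])

```text
time_s: 12.0
position: [558.0, -76.0, 44.7]
tool_rot: [[-0.075, 0.997, 0.0], [0.997, 0.075, 0.0], [-0.0, 0.0, -1.0]]
ft_force: [0.3, -0.4, 2.1]
finger_gap: 0.0
finger_force: 0.4
```

Key contact at 44.7, as expected. Home should be near 36.7, so I press.

>>> apply_moves(plan=[[0, 0, -0.01, 0, 0, 0], [0, 0, -0.02, 0, 0, 0], [0, 0, -0.03, 0, 0, 0], [0, 0, -0.04, 0, 0, 0], [0, 0, -0.05, 0, 0, 0], [0, 0, -0.05, 0, 0, 0]])

```text
time_s: 12.6
position: [558.0, -76.0, 37.4]
tool_rot: [[-0.075, 0.997, 0.0], [0.997, 0.075, -0.0], [-0.0, 0.0, -1.0]]
ft_force: [-0.5, -0.1, 3.5]
finger_gap: 0.1
finger_force: 2.0
```

>>> apply_moves(plan=[[0, 0, -0.007, 0, 0, 0], [0, 0, -0.014, 0, 0, 0], [0, 0, -0.014, 0, 0, 0]])

```text
time_s: 12.9
position: [558.1, -76.0, 36.6]
tool_rot: [[-0.075, 0.997, 0.001], [0.997, 0.075, -0.001], [-0.001, 0.001, -1.0]]
ft_force: [-3.9, -0.4, 12.8]
finger_gap: -0.0
finger_force: 6.7
```

Force has risen to 12.8 N at the stop. I'll press slightly more to be sure, then lift off.

>>> apply_moves(plan=[[0, 0, -0.005, 0, 0, 0], [0, 0, -0.01, 0, 0, 0], [0, 0, -0.01, 0, 0, 0]])

```text
time_s: 13.2
position: [558.1, -76.0, 36.5]
tool_rot: [[-0.075, 0.997, 0.001], [0.997, 0.075, -0.001], [-0.002, 0.001, -1.0]]
ft_force: [-6.0, 0.6, 22.7]
finger_gap: -0.3
finger_force: 11.0
```

>>> apply_moves(plan=[[0, 0, 0.03, 0, 0, 0], [0, 0, 0.1, 0, 0, 0], [0, 0, 0.25, 0, 0, 0], [0, 0, 0.5, 0, 0, 0], [0, 0, 0.8, 0, 0, 0], [0, 0, 1, 0, 0, 0], [0, 0, 1, 0, 0, 0]])

```text
time_s: 13.9
position: [561.3, -75.8, 188.3]
tool_rot: [[-0.075, 0.997, 0.01], [0.997, 0.075, -0.001], [-0.001, 0.01, -1.0]]
ft_force: [0.7, 0.3, -0.1]
finger_gap: 0.0
finger_force: 0.0
```

>>> apply_moves(plan=[[0, -0.3, 0.3, 0, 0, 0], [0, -0.6, 0.6, 0, 0, 0], [0, -1, 0.6, 0, 0, 0], [0, -1, 0.6, 0, 0, 0], [0, -1, 0.6, 0, 0, 0]])

```text
time_s: 14.4
position: [556.6, -234.0, 272.7]
tool_rot: [[-0.064, 0.998, -0.001], [0.998, 0.064, -0.004], [-0.004, -0.001, -1.0]]
ft_force: [-0.6, -0.4, -0.2]
finger_gap: 0.2
finger_force: 0.0
```

>>> apply_moves(plan=[[0, -0.3, 0, 0, 0, 0], [0, -0.6, 0, 0, 0, 0], [0, -1, 0, 0, 0, 0], [0, -1, 0, 0, 0, 0], [0, -1, 0, 0, 0, 0]])

```text
time_s: 14.9
position: [556.5, -378.0, 270.9]
tool_rot: [[-0.071, 0.997, -0.003], [0.997, 0.071, 0.001], [0.002, -0.003, -1.0]]
ft_force: [-0.2, 0.9, -0.6]
finger_gap: 0.0
finger_force: 0.0
```

```bash
python3 - <<'E'
from h import *
p=capture("top");P=pts(p);im=p["pixels"].astype(int);cv2.imwrite("pics/t3.png",cv2.resize(p["pixels"][135:265,262:430,::-1],None,fx=4.5,fy=4.5,interpolation=2))
m=np.zeros((480,640),bool);m[222:258,270:425]=1
K=P[m&(im[...,0]>110)&(im[...,1]<60)];print("key",np.median(K,0),len(K))
m[:]=0;m[190:222,290:318]=1
K=P[m&(im[...,0]>110)&(im[...,1]<60)];print("dog",K.min(0),K.max(0))
s=sense();print(s["time_s"],s["position"],s["ft_force"])
E
```

```text
key [557.90661246 -83.64082778  59.79579261] 74
dog [611.52869438  37.77305398  32.12694129] [664.27967048  59.08677491  76.37077563]
14.95 [ 557.71727554 -374.93107478  271.74450321] [ 0.66559023  0.55617917 -0.30312573]
```

View pics/t3.png

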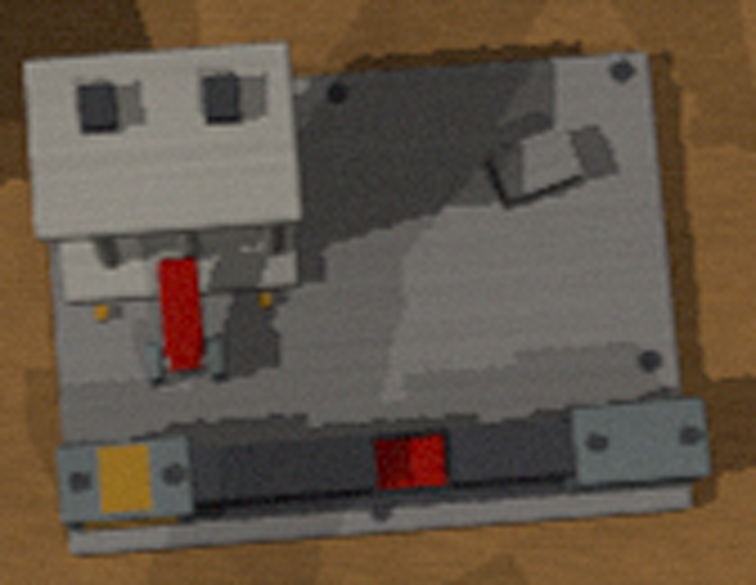

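The crop shows the key at (412,460) sunk deeper: its depth went from 68 to 60 mm, a full 8 mm. The dog at (182,315) is now raised, with its end at about 76 mm. The vane and gauge haven't moved.

```bash
python3 -c "
from workcell import *
print(sign_off())"
```

```text
the job is handed in; nothing more can be done
None
```

I swept the rail lightly from the brass-marked end, found the notch about 86 mm along, and pressed the key the full 8 mm to its stop. The dog is lifted, the vane and gauge are where they were, and the arm is clear; the job is handed in at about 15 s.

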